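# Put away the dry-goods delivery, oldest to the front

### The arm

A 6-joint arm with a two-finger parallel gripper is mounted at the origin on a cart in front of the work surface, level with it; the furniture and walls round the work are solid. World frame = base frame: x ahead of the robot, y to its left, z up, the work surface at z = 0. Lengths are in m, angles in rad, forces in N, time in s.
With the tool pointing down it reaches from about 0.35 to 1 m from the base axis. Payload 7.1 kg.
Tool frame: the origin (TCP) lies midway between the tips of the shut fingers; the grasp point (between the pads) lies 19 mm behind it (bot.hold_point_z is the distance from the TCP to the grasp point, in m); z points along the fingers, y is the line along which they close (so a half turn about z gives the same grasp; the last joint's range is limited). The gripper opens to 85 mm and grips with 20 to 120 N. Pads are 22 mm wide; open, the fingers measure 114 mm over their backs; the gripper's body (76 mm by 85 mm) begins 54 mm behind the grasp point. The pads swing forward as they close: fully open they stand 13 mm farther back than shut.
Start: joints at [-0.019, 0.423, 1.63, -0, 1.089, -0.019], TCP at [0.625, 0, 0.231] pointing down, gripper open.
Joint ranges: [-3, 3], [-0.9, 2.11], [0.09, 2.58], [-1.31, 4.45], [0.11, 2.69], [-2.54, 2.54]. Speed limits (rad/s): [2.39, 2.39, 3.01, 3.14, 3.14, 3.14].

### API

Orientations are given as a unit quaternion [x, y, z, w].
In Python, from rig import bot, viewer, workorder gives the robot as it stands. The module is installed in compiled form; this text tells all that it offers.
- The arm moves only by the tool apply_moves, never from a script. Its argument "targets" is a list that holds one entry, the list of rows, each a list of 5 numbers: the shift along the tool's x, y, z normalised to -1 to 1, where 1 is 0.025 m, then the turn about the tool's z normalised to -1 to 1, where 1 is 0.12 rad, then the closure, from -1 (fully open) to 1 (shut). In form: [[[x, y, z, twist, claw], ...]]. A call has 1 to 10 rows; each row shifts and turns the commanded pose from where the row before left it, along the tool's axes as they then stand; what a row does not reach is not made up. A row lasts 1/12 s, in which the tool goes at most 41.7 mm and 7.16 degrees, less where a joint would pass 70% of its speed; a pose out of reach is approached as far as the arm can. A call with a number of a shift or a turn outside -1 to 1 is refused whole. A call with a gripper value outside its range is refused whole. The fingers move at their own pace and stop on an object; "force" is the grip in N (left out, the last holds). Time passes only in rows, so rows that do not move let the fingers close. It gives the time, the measured TCP pose, the force, the opening and the grip force at its end, in the units of the state.
- bot.read_state(): the state, without advancing time (a new reading comes with each control period).
- viewer.snapshot(name): name is "scene" or "side" or "wrist"; returns the picture (384x512x3 uint8, red, green, blue); there is no depth.
- viewer.calibration(name): a dict with "fx", "fy", "cx", "cy" (pixels), "cam_to_world" (4x4, takes a point from camera to world coordinates). Camera axes: x right, y up, looking along -z (the intrinsics and any distortion apply to the point x, -y, -z); pixel columns grow to the right and rows downward; lengths in m; the calibration is good to about 2 mm. A picture is of the moment at which its call begins: read the wrist's pose just before it. calibration takes no time and is no camera call; for the wrist camera it gives the pose at the moment of the call.
- workorder.job_done(): hands the job in; it is judged then, once.
The state is a dict: "time": time; "q": joint angles; "joint_vel": joint speeds; "effort": joint torques, N m; "position": TCP position; "tool_rot": TCP orientation; "ft_force": force on the tool from outside, world axes, zero at the start; "ft_torque": the same for the moment, N m; "opening": opening from 0.0 (shut) to 1.0 (fully open); "grasp_force": force on a finger pad.
Only numpy, scipy, OpenCV 4.12 (cv2) and the standard library are available. Lean on these libraries where they do the work, as an engineer would, in place of code of your own. Each camera call takes 0.05 s, during which the arm holds its last target. There are 200 camera calls.

### The job

Put the new spice jar, slim essence bottle and tin from the worktop away in the lane bins, each upright in the lane that already holds its own kind. The old stock must be used first: where an old one stands at the back of its lane, bring it forward to the front lip, and stand the new one behind the old one in every lane. Set them down gently, not dropped, and do not knock any of the stock over.

Things in the scene. Friction and masses are not known exactly. Their poses are not given: they have to be found in the camera images.
- jar_lane: fixed open-topped brown wooden lane bin for two spice jars, one behind the other; inside 60 mm wide (its y), 116 mm long (its x), walls 3 mm. Origin: middle of underside; floor 6 mm above it; +x to the back. Front (-x, facing the robot): lip 16 mm high, with ticket holder; sides 32 mm, back wall 38 mm high; inner faces of lip and back wall at x = -/+58 mm. Its old jar stands at the back.
- bottle_lane: fixed open-topped brown wooden lane bin for two essence bottles, one behind the other; inside 54 mm wide (its y), 104 mm long (its x), walls 3 mm. Origin: middle of underside; floor 6 mm above it; +x to the back. Front (-x, facing the robot): lip 16 mm high, with ticket holder; sides 32 mm, back wall 38 mm high; inner faces of lip and back wall at x = -/+52 mm. Its old bottle stands at the back.
- tin_lane: fixed open-topped brown wooden lane bin for two tins, one behind the other; inside 72 mm wide (its y), 140 mm long (its x), walls 3 mm. Origin: middle of underside; floor 6 mm above it; +x to the back. Front (-x, facing the robot): lip 16 mm high, with ticket holder; sides 32 mm, back wall 38 mm high; inner faces of lip and back wall at x = -/+70 mm. Its old tin stands at the front already.
- jar_old: spice jar, wide screw cap dark at the side and brown on top, 44 mm across (cap 43), 96 mm tall, 0.11 kg; origin: centre of underside, z up. Grip the cap from above, 76 mm above the origin. Old stock: stands at the back of its lane at the start, with free room before it.
- jar_new: spice jar, wide screw cap dark at the side and brown on top, 44 mm across (cap 43), 96 mm tall, 0.11 kg; origin: centre of underside, z up. Grip the cap from above, 76 mm above the origin. The new delivery: stands on the worktop in front of the lanes at the start.
- bottle_old: slim essence bottle of brown glass, round body 38 mm across up to 78 mm, above it a short neck and a black screw cap 24 mm across; 112 mm tall, 0.12 kg; origin: centre of underside, z up. Grip the body from above, 61 mm above the origin. Old stock: stands at the back of its lane at the start, with free room before it.
- bottle_new: slim essence bottle of brown glass, round body 38 mm across up to 78 mm, above it a short neck and a black screw cap 24 mm across; 112 mm tall, 0.12 kg; origin: centre of underside, z up. Grip the body from above, 61 mm above the origin. The new delivery: stands on the worktop in front of the lanes at the start.
- tin_old: plain steel food tin, rolled rims, blank paper band, press-in lid, 56 mm across, 82 mm tall, 0.16 kg; origin: centre of underside, z up. Grip from above, 63 mm above the origin. Old stock: stands at the front of its lane already, within 6 mm of the lip.
- tin_new: plain steel food tin, rolled rims, blank paper band, press-in lid, 56 mm across, 82 mm tall, 0.16 kg; origin: centre of underside, z up. Grip from above, 63 mm above the origin. The new delivery: stands on the worktop in front of the lanes at the start.
Not all that is in view belongs to the job. Leave any blue or yellow look-alike of the jar_new alone.

How it is judged:
By the outcome, as a careful person would: the job done as asked, in the order asked, and still so for the second after the job is handed in, with the robot touching nothing.
It also fails if it takes over 115 s, if anything falls off the work surface, if the arm or the gripper's body presses on something with over 40 N, if the wrist force passes 120 N, or if a joint passes its speed limit or range.

## Working session

There is one attempt and no reset: what is moved stays moved. The work goes in short steps, Python scripts to look and compute and a tool call to move; the robot and the scene stay as the last step left them, time stands still between calls to the robot, and variables do not carry over. Pictures are saved under pics/ and viewed, at most 18 in all, crops included, and the job is handed in when it is done.

Besides the shell and the picture viewer there is one more tool, called after "Emit:" by a JSON object that holds its "op" and its "data". apply_moves: Moves the arm, as the interface text tells. Scaled input: -1 to 1 covers 0.025 m each way for a shift and 0.12 rad each way for a turn. Its arguments: {"type":"object","properties":{"targets":{"type":"array","items":{"type":"array","items":{"type":"array","items":{"type":"number","minimum":-1,"maximum":1}}}},"force":{"type":"number"}},"required":["targets"]}

```bash
mkdir -p pics
python3 - <<'E'
from rig import bot, viewer
import cv2, numpy as np
for n in ("scene","side","wrist"):
    c=viewer.calibration(n); im=viewer.snapshot(n)
    cv2.imwrite(f"pics/{n}0.png",im[:,:,::-1])
    print(n,{k:np.round(v,3).tolist() for k,v in c.items()})
print(bot.read_state(), bot.hold_point_z)
E
```

```text
scene {'fx': 359.87, 'fy': 359.87, 'cx': 258.955, 'cy': 195.788, 'cam_to_world': [[0.698, 0.411, -0.586, 0.001], [-0.716, 0.387, -0.582, -0.509], [-0.013, 0.825, 0.564, 0.522], [0.0, 0.0, 0.0, 1.0]]}
side {'fx': 406.104, 'fy': 406.104, 'cx': 256.321, 'cy': 193.639, 'cam_to_world': [[-0.997, 0.049, -0.056, 0.437], [-0.074, -0.639, 0.766, 0.682], [0.002, 0.768, 0.64, 0.595], [0.0, 0.0, 0.0, 1.0]]}
wrist {'fx': 298.888, 'fy': 298.888, 'cx': 253.323, 'cy': 191.278, 'cam_to_world': [[1.0, -0.0, 0.001, 0.625], [0.0, 0.956, 0.293, 0.075], [-0.001, -0.293, 0.956, 0.373], [0.0, 0.0, 0.0, 1.0]]}
{'time': 0.15, 'q': array([-1.89624625e-02,  4.23713154e-01,  1.63051951e+00,  2.89352461e-05,
        1.08864514e+00, -1.89742911e-02]), 'joint_vel': array([ 1.82032978e-04, -2.43100910e-03, -3.31618434e-03,  1.78473203e-03,
       -4.63308903e-04, -5.53386048e-05]), 'effort': array([-4.44887983e-04, -5.57771087e+01, -2.82016718e+01, -7.78417484e-05,
        4.77195630e-03,  2.40273175e-05]), 'position': array([6.24552126e-01, 6.53918423e-05, 2.30692412e-01]), 'tool_rot': array([ 7.07107203e-01,  7.07106068e-01, -4.36437376e-04, -4.71792064e-04]), 'ft_force': array([0.65999566, 0.23782045, 0.38723586]), 'ft_torque': array([-0.02150286, -0.00093952,  0.02777483]), 'grasp_force': 0.0, 'opening': 0.9995501009282469} 0.0187
```

View pics/scene0.png

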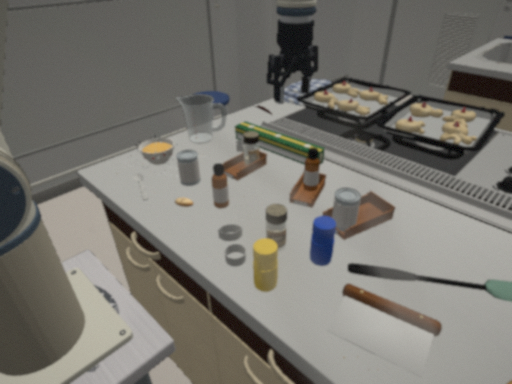

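View pics/side0.png

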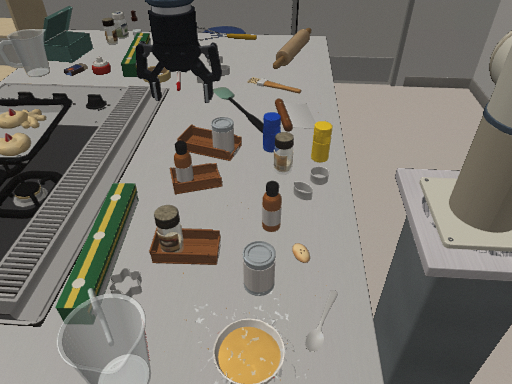

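View pics/wrist0.png

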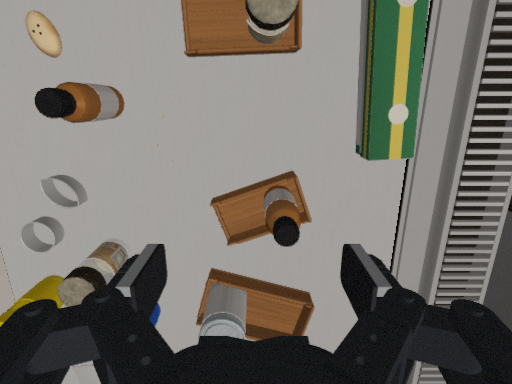

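The views show everything. In the side view:
- Old stock: jar (168,213), bottle (182,147) and tin (223,122) stand in the brown lanes.
- New stock: jar (284,138), bottle (272,188) and tin (259,247) stand on the worktop.
- Look-alikes: blue (272,117) and yellow (323,128).

Next, rough positions by ray casting.

```bash
cat > h.py <<'E'
from rig import bot, viewer
import cv2, numpy as np
def ray(c,u,v,z):
    M=np.array(c["cam_to_world"]); d=M[:3,:3]@np.array([(u-c["cx"])/c["fx"],-(v-c["cy"])/c["fy"],-1.])
    o=M[:3,3]; return (o+d*(z-o[2])/d[2])
def px(c,p):
    M=np.array(c["cam_to_world"]); q=M[:3,:3].T@(np.array(p)-M[:3,3])
    return np.array([c["cx"]-c["fx"]*q[0]/q[2], c["cy"]+c["fy"]*q[1]/q[2]])
E
python3 - <<'E'
from h import *
S=viewer.calibration("side");W=viewer.calibration("wrist");C=viewer.calibration("scene")
for n,u,v,z in [("jo",167,213,.102),("bo",181,146,.118),("to",223,121,.088),("jn",284,138,.096),("bn",272,187,.112),("tn",259,248,.082),("blue",272,117,.09),("yel",323,127,.09)]:
    print("side",n,ray(S,u,v,z).round(3))
for n,u,v,z in [("jo",272,10,.102),("bo",287,233,.118),("to",223,328,.088),("jn",78,290,.096),("bn",56,102,.112)]:
    print("wrist",n,ray(W,u,v,z).round(3))
for n,u,v,z in [("jo",251,139,.102),("bo",313,153,.118),("to",347,195,.088),("jn",276,210,.096),("bn",219,168,.112),("tn",187,154,.082)]:
    print("scene",n,ray(C,u,v,z).round(3))
# lane rim corners wrist: 
for n,pts in [("jar front corners",[(184,53),(300,48)]),("bot FL,FR,BR,BL",[(212,208),(229,243),(310,218),(295,174)]),("tin",[(212,271),(313,303)])]:
    for p in pts: print(n,p,ray(W,*p,.035).round(3))
E
```

```text
side jo [0.635 0.159 0.102]
side bo [ 0.65  -0.034  0.118]
side to [ 0.584 -0.198  0.088]
side jn [ 0.432 -0.118  0.096]
side bn [0.451 0.083 0.112]
side tn [0.466 0.212 0.082]
side blue [ 0.464 -0.224  0.09 ]
side yel [ 0.339 -0.185  0.09 ]
wrist jo [0.64  0.143 0.102]
wrist bo [ 0.657 -0.044  0.118]
wrist to [ 0.59  -0.179  0.088]
wrist jn [ 0.436 -0.122  0.096]
wrist bn [0.46  0.073 0.112]
scene jo [0.616 0.129 0.102]
scene bo [ 0.639 -0.06   0.118]
scene to [ 0.582 -0.196  0.088]
scene jn [ 0.43  -0.129  0.096]
scene bn [0.444 0.059 0.112]
scene tn [0.467 0.218 0.082]
jar front corners (184, 53) [0.553 0.121 0.035]
jar front corners (300, 48) [0.673 0.126 0.035]
bot FL,FR,BR,BL (212, 208) [ 0.575 -0.05   0.035]
bot FL,FR,BR,BL (229, 243) [ 0.595 -0.097  0.035]
bot FL,FR,BR,BL (310, 218) [ 0.694 -0.063  0.035]
bot FL,FR,BR,BL (295, 174) [ 0.674 -0.008  0.035]
tin (212, 271) [ 0.572 -0.137  0.035]
tin (313, 303) [ 0.705 -0.185  0.035]
```

Emit:
{"op": "apply_moves", "data": {"targets": [[[0.96, -0.64, -0.4, 0, -1], [0.96, -0.64, -0.4, 0, -1], [0.96, -0.64, -0.4, 0, -1], [0.96, -0.64, -0.4, 0, -1], [0.96, -0.64, -0.4, 0, -1], [0, 0, 0, 0, -1], [0, 0, 0, 0, -1], [0, 0, 0, 0, -1]]]}}

```text
time: 0.82
position: [0.545, 0.1199, 0.2812]
tool_rot: [0.707, 0.707, -0.0, 0.0]
ft_force: [0.6, -0.9, -0.4]
opening: 0.995
grasp_force: 0.0
```

Run:
```python
from h import *
c=viewer.calibration("wrist"); im=viewer.snapshot("wrist")[:,:,::-1]
np.save("c1.npy",c,allow_pickle=True); cv2.imwrite("pics/w1.png",im); print(bot.read_state()["position"])
```

```text
[0.54511004 0.11953022 0.28086838]
```

Emit:
{"op": "apply_moves", "data": {"targets": [[[-1, 0, 0, 0, -1], [-1, 0, 0, 0, -1], [-1, 0, 0, 0, -1], [-1, 0, 0, 0, -1], [-1, 0, 0, 0, -1], [-1, 0, 0, 0, -1], [-1, 0, 0, 0, -1], [-1, 0, 0, 0, -1], [0, 0, 0, 0, -1], [0, 0, 0, 0, -1]]]}}

```text
time: 1.7
position: [0.5448, -0.0819, 0.2806]
tool_rot: [0.708, 0.706, -0.0, -0.0]
ft_force: [-0.4, -0.8, -0.4]
opening: 1.003
grasp_force: 0.0
```

Run:
```python
from h import *
c=viewer.calibration("wrist"); im=viewer.snapshot("wrist")[:,:,::-1]
np.save("c2.npy",c,allow_pickle=True); cv2.imwrite("pics/w2.png",im); print(bot.read_state()["position"])
```

```text
[ 0.54480927 -0.08093276  0.28067084]
```

View pics/w1.png

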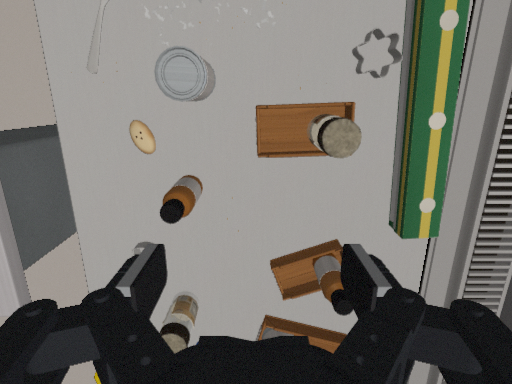

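View pics/w2.png

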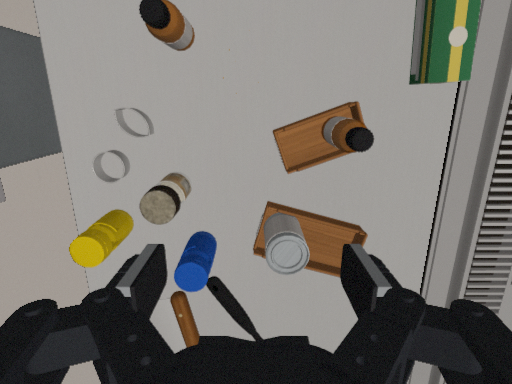

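w1 shows the new tin lid at (184,74), old jar cap (342,137), new bottle cap (173,210) and jar lane corners (256,105)-(355,157). w2 shows the old bottle cap (359,139), new jar cap (159,205) and old tin lid (288,253). I'll refine these with enlarged crops.

Run:
```python
from h import *
A=cv2.imread("pics/w1.png");B=cv2.imread("pics/w2.png")
def crop(im,u,v,s,k): return cv2.resize(im[v-s:v+s,u-s:u+s],None,fx=k,fy=k,interpolation=cv2.INTER_CUBIC)
def grid(t,s,k):
    for i in range(0,2*s,10):
        cv2.line(t,(i*k,0),(i*k,4),(0,0,255),1);cv2.line(t,(0,i*k),(4,i*k),(0,0,255),1)
    return t
r=[(A,184,74),(A,342,137),(A,173,210),(B,359,139),(B,159,205),(B,288,253)]
t=[grid(crop(im,u,v,32,4),32,4) for im,u,v in r]
cv2.imwrite("pics/tops.png",np.vstack([np.hstack(t[:3]),np.hstack(t[3:])]))
l=[(A,306,130),(B,321,137),(B,310,240)]
t=[grid(crop(im,u,v,62,3),62,3) for im,u,v in l]
t.append(np.zeros_like(t[0]))
m=np.vstack([np.hstack(t[:2]),np.hstack(t[2:])]); cv2.imwrite("pics/lanes.png",cv2.resize(m,(600,600),interpolation=cv2.INTER_AREA)); print(m.shape)
```

```text
(744, 744, 3)
```

View pics/tops.png

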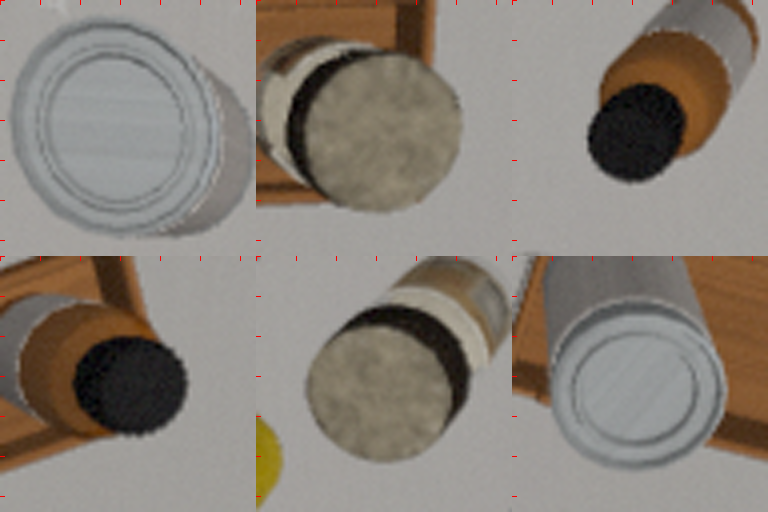

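View pics/lanes.png

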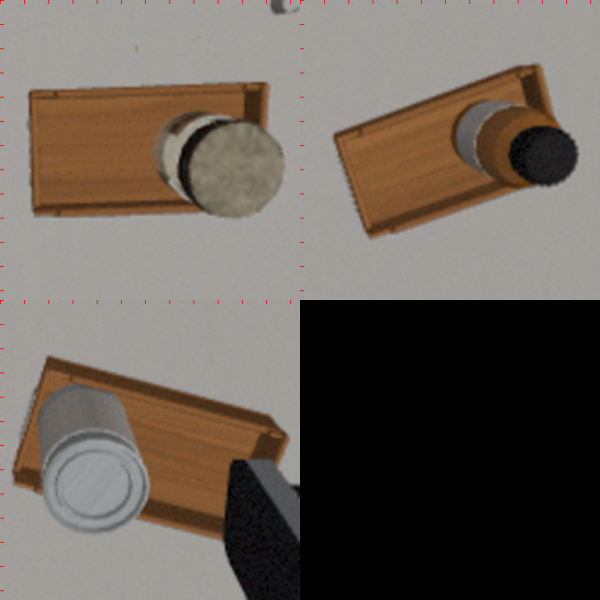

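The crops give lid centres to about 0.5 px, and the lane outlines give yaws of about +1.8° (jar), +19.5° (bottle) and -14.7° (tin). Next I'll compute positions and check them against the known sizes.

Run:
```python
from h import *
c1=np.load("c1.npy",allow_pickle=True).item();c2=np.load("c2.npy",allow_pickle=True).item()
for n,c,u,v,z in [("tn",c1,181,73,.082),("jo",c1,341.7,137.5,.102),("bn",c1,172,211,.112),("bo",c2,359.7,139.2,.118),("jn",c2,158,207,.096),("to",c2,287.5,253.5,.088)]:
    print(n,ray(c,u,v,z).round(4))
k=2.419
for n,c,o,P in [("jar",c1,(244,68),dict(FL=(30,92),FR=(34,215),BL=(267,84))),("bot",c2,(259,75),dict(FL=(335-300,133),FR=(70,237),BL=(240,66))),("tin",c2,(248,178),dict(FL=(48,57),FR=(13,183),BL=(288,137)))]:
    for z in (.032,):
        Q={q:ray(c,o[0]+p[0]/k,o[1]+p[1]/k,.038 if q[0]=='B' else z)[:2] for q,p in P.items()}
        L=Q["BL"]-Q["FL"];w=Q["FL"]-Q["FR"]
        print(n,{q:v.round(4).tolist() for q,v in Q.items()},"len",np.linalg.norm(L).round(4),"wid",np.linalg.norm(w).round(4),"yaw",np.degrees(np.arctan2(L[1],L[0])).round(1),np.degrees(np.arctan2(-w[0],w[1])).round(1),"ctr",((Q["BL"]+Q["FR"])/2).round(4))
```

```text
tn [0.4685 0.2218 0.082 ]
jo [0.6401 0.1561 0.102 ]
bn [0.4551 0.0759 0.112 ]
bo [ 0.6534 -0.0459  0.118 ]
jn [ 0.4341 -0.1263  0.096 ]
to [ 0.5878 -0.1917  0.088 ]
jar {'FL': [0.5496, 0.1869], 'FR': [0.552, 0.1221], 'BL': [0.6708, 0.1911]} len 0.1213 wid 0.0648 yaw 2.0 2.1 ctr [0.6114 0.1566]
bot {'FL': [0.5714, -0.0446], 'FR': [0.5917, -0.1016], 'BL': [0.6752, -0.0107]} len 0.1092 wid 0.0605 yaw 18.1 19.7 ctr [ 0.6335 -0.0561]
tin {'FL': [0.5652, -0.1421], 'FR': [0.5448, -0.2226], 'BL': [0.7054, -0.1898]} len 0.1481 wid 0.083 yaw -18.8 -14.2 ctr [ 0.6251 -0.2062]
```

Emit:
{"op": "apply_moves", "data": {"targets": [[[0.6, 0.3, 0, -0.96, -1], [0, 0, 0, -0.96, -1], [0, 0, 0, -0.96, -1], [0, 0, 0, -0.96, -1], [0, 0, 0, -0.96, -1], [0, 0, 0, -0.96, -1], [0, 0, 0, -0.96, -1], [0, 0, 0, -0.96, -1], [0, 0, 0, -0.96, -1], [0, 0, 0, -0.96, -1]]]}}

```text
time: 2.58
position: [0.5525, -0.064, 0.281]
tool_rot: [0.205, 0.979, 0.0, -0.0]
ft_force: [0.7, -0.9, -0.6]
opening: 0.999
grasp_force: 0.0
```

Emit:
{"op": "apply_moves", "data": {"targets": [[[0, 0, 0, -0.96, -1], [0, 0, 0, -0.96, -1], [0, 0, 0, -0.96, -1], [0, 0, 0, -0.9, -1], [-0.6, 1, 0, 0, -1], [-0.6, 1, 0, 0, -1], [-0.6, 1, 0, 0, -1], [-0.6, 1, 0, 0, -1], [-0.6, 1, 0, 0, -1], [0, 0, 0, 0, -1]]]}}

```text
time: 3.42
position: [0.6249, 0.0676, 0.2809]
tool_rot: [-0.019, 1.0, 0.001, 0.001]
ft_force: [-0.1, -0.7, -0.2]
opening: 0.999
grasp_force: 0.0
```

```bash
cat >> h.py <<'E'
from scipy.spatial.transform import Rotation as R
def plan(x,y,z,yaw):
    """tool-frame units to reach a TCP pose; yaw = world angle (deg) of tool y"""
    s=bot.read_state(); r=R.from_quat(s["tool_rot"]).as_matrix(); p=s["position"]
    cur=np.degrees(np.arctan2(r[1,1],r[0,1])); d=(yaw-cur+90)%180-90
    u=r.T@(np.array([x,y,z])-p)/.025
    print("pos",p.round(4),"yaw",cur.round(2),"shift units (tool now)",u.round(2),"twist units",(-np.radians(d)/.12).round(2),"q6",s["q"][5].round(2))
    t=np.radians(yaw); X=np.array([-np.sin(t),np.cos(t)])*-1
    # after twisting: tool y=(cos,sin), tool x = y-axis rotated +90
    dy=np.array([x,y])-p[:2]; ty=np.array([np.cos(t),np.sin(t)]); tx=np.array([-np.sin(t),np.cos(t)])
    print("shift if twisted first: x",(dy@tx/.025).round(2),"y",(dy@ty/.025).round(2),"z",((p[2]-z)/.025).round(2))
E
python3 - <<'E'
from h import *
plan(.640,.156,.060,92)
E
```

```text
pos [0.6249 0.0676 0.2809] yaw 92.22 shift units (tool now) [-0.73  3.5   8.84] twist units 0.03 q6 -1.52
shift if twisted first: x -0.73 y 3.51 z 8.84
```

Emit:
{"op": "apply_moves", "data": {"targets": [[[-0.18, 0.88, 0.2, 0, -1], [-0.18, 0.88, 0.5, 0, -1], [-0.18, 0.88, 0.5, 0, -1], [-0.18, 0.88, 0.5, 0, -1], [0, 0, 1, 0, -1], [0, 0, 1, 0, -1], [0, 0, 1, 0, -1], [0, 0, 1, 0, -1], [0, 0, 1, 0, -1], [0, 0, 0, 0, -1]]]}}

```text
time: 4.25
position: [0.634, 0.1508, 0.1084]
tool_rot: [-0.018, 1.0, -0.001, -0.005]
ft_force: [-1.3, -0.6, -0.2]
opening: 0.997
grasp_force: 0.0
```

Run:
```python
from h import *
plan(.640,.156,.060,92)
cv2.imwrite("pics/w3.png",viewer.snapshot("wrist")[:,:,::-1]); cv2.imwrite("pics/s3.png",viewer.snapshot("side")[:,:,::-1])
cv2.imwrite("pics/m3.png",np.hstack([cv2.resize(cv2.imread(f"pics/{n}3.png"),(400,300)) for n in "ws"]))
```

```text
pos [0.634  0.1508 0.1084] yaw 92.04 shift units (tool now) [-0.26  0.2   1.93] twist units 0.01 q6 -1.39
shift if twisted first: x -0.25 y 0.2 z 1.94
```

View pics/m3.png

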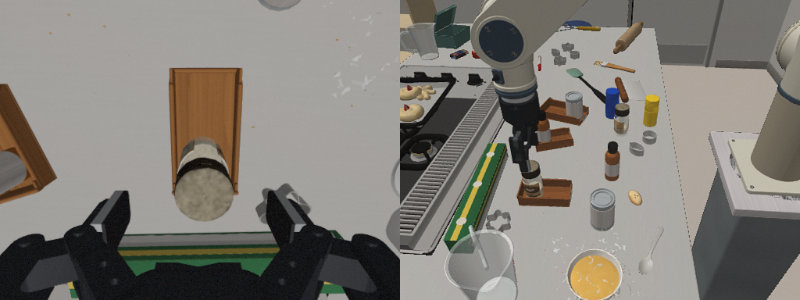

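The wrist view (left) shows the old jar's cap at about (261,242) full-scale, between the open fingers and centred in its lane. Its lane corners are also visible. I'll check the cap from this near view.

Run:
```python
from h import *
c=viewer.calibration("wrist")
print("jo",ray(c,261,247,.102))
for n,u,v,z in [("FL?",171,68,.022),("FR?",241,69,.022),("lipR",239,80,.038),("lipL",173,80,.038),("BR",240,191,.038),("BL",173,191,.038)]: print(n,ray(c,u*1.28,v*1.28,z).round(4))
```

```text
jo [0.64346666 0.15594226 0.102     ]
FL? [0.5549 0.1228 0.022 ]
FR? [0.5535 0.1892 0.022 ]
lipR [0.5635 0.1855 0.038 ]
lipL [0.5656 0.1264 0.038 ]
BR [0.6731 0.196  0.038 ]
BL [0.6755 0.1269 0.038 ]
```

Emit:
{"op": "apply_moves", "data": {"targets": [[[-0.3, 0.2, 0.6, 0, -1], [0, 0, 0.7, 0, -1], [0, 0, 0.6, 0, -1], [0, 0, 0, 0, -1], [0, 0, 0, 0, 0], [0, 0, 0, 0, 1], [0, 0, 0, 0, 1], [0, 0, 0, 0, 1], [0, 0, 0, 0, 1], [0, 0, 0, 0, 1]]], "force": 30}}

```text
time: 5.18
position: [0.6462, 0.1564, 0.0677]
tool_rot: [-0.017, 1.0, 0.0, 0.001]
ft_force: [-0.8, -1.2, 5.4]
opening: 0.496
grasp_force: 30.0
```

Emit:
{"op": "apply_moves", "data": {"targets": [[[0, 0, 0, 0, 1], [0, 0, 0, 0, 1], [0, 0, 0, 0, 1], [0, 0, -0.3, 0, 1], [0, 0, 0, 0, 1], [0, 0, 0, 0, 1]]]}}

```text
time: 5.68
position: [0.6455, 0.1565, 0.0743]
tool_rot: [-0.017, 1.0, 0.0, 0.0]
ft_force: [1.2, -0.2, -2.1]
opening: 0.493
grasp_force: 30.7
```

Emit:
{"op": "apply_moves", "data": {"targets": [[[0.3, 0, 0, 0, 1], [0.5, 0, 0, 0, 1], [0.5, 0, 0, 0, 1], [0.5, 0, 0, 0, 1], [0.3, 0, 0, 0, 1], [0.2, 0, 0, 0, 1], [0, 0, 0, 0, 1], [0, 0, 0, 0, 1], [0, 0, 0, 0, 1]]]}}

```text
time: 6.43
position: [0.5887, 0.1545, 0.074]
tool_rot: [-0.017, 1.0, 0.0, 0.0]
ft_force: [-0.2, -0.2, -1.1]
opening: 0.494
grasp_force: 30.7
```

Run:
```python
from h import *
c=viewer.calibration("wrist");plan(0,0,0,92)
a=viewer.snapshot("wrist")[:,:,::-1]; b=viewer.snapshot("side")[:,:,::-1]
np.save("c4.npy",c,allow_pickle=True)
cv2.imwrite("pics/w4.png",a);cv2.imwrite("pics/s4.png",b)
cv2.imwrite("pics/m4.png",np.hstack([cv2.resize(a[150:384,130:390],(400,360)),cv2.resize(b[180:280,130:241],(400,360),interpolation=cv2.INTER_CUBIC)]))
```

```text
pos [0.5887 0.1545 0.074 ] yaw 91.99 shift units (tool now) [23.75 -5.36  2.93] twist units -0.0 q6 -1.37
shift if twisted first: x 23.75 y -5.35 z 2.96
```

View pics/m4.png

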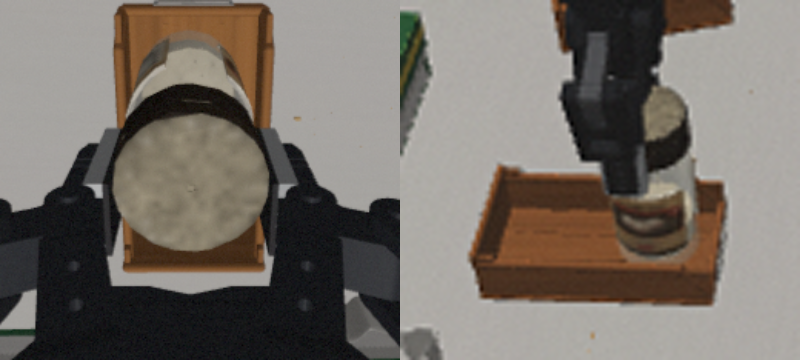

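Run:
```python
from h import *
c=np.load("c4.npy",allow_pickle=True).item()
print("cap",ray(c,253.5,267,.1086),"base front edge",ray(c,253.5,150+33/1.538,.03),ray(c,253.5,150+33/1.538,.013))
for v in (5,10,15): print("lip",v,ray(c,253.5,150+v/1.538,.019)[:2],ray(c,253.5,150+v/1.538,.006)[:2])
```

```text
cap [0.5802485  0.15433146 0.1086    ] base front edge [0.55862213 0.15359071 0.03      ] [0.56263695 0.15373499 0.013     ]
lip 5 [0.54879411 0.1532488 ] [0.55104737 0.15333051]
lip 10 [0.55098006 0.15332537] [0.55337703 0.15341211]
lip 15 [0.55318016 0.15340244] [0.55572177 0.15349425]
```

The old jar is about 5-6 mm short of the lip. I'll nudge it forward 4 mm, lower it and release.

Emit:
{"op": "apply_moves", "data": {"targets": [[[0.16, 0, 0, 0, 1], [0, 0, 0.1, 0, 1], [0, 0, 0.1, 0, 1], [0, 0, 0.06, 0, 1], [0, 0, 0.04, 0, 1], [0, 0, 0, 0, 1], [0, 0, 0, 0, 1]]]}}

```text
time: 7.12
position: [0.5844, 0.1542, 0.0677]
tool_rot: [-0.017, 1.0, 0.0, 0.0]
ft_force: [-3.2, -1.3, 12.7]
opening: 0.495
grasp_force: 31.8
```

```bash
python3 -c "
from h import *
s=bot.read_state();print(s['position'],s['ft_force'])"
```

```text
[0.5844339  0.15422911 0.06765211] [-3.18953665 -1.31363439 12.74786822]
```

Emit:
{"op": "apply_moves", "data": {"targets": [[[0, 0, -0.04, 0, 0.5], [0, 0, 0, 0, -1], [0, 0, 0, 0, -1], [0, 0, 0, 0, -1], [0, 0, 0, 0, -1], [0, 0, -0.4, 0, -1], [0, 0, -0.9, 0, -1], [0, 0, -1, 0, -1], [0, 0, -1, 0, -1], [0, 0, -1, 0, -1]]]}}

```text
time: 7.95
position: [0.5837, 0.1542, 0.1765]
tool_rot: [-0.017, 1.0, -0.0, -0.0]
ft_force: [0.3, 0.8, 0.6]
opening: 1.001
grasp_force: 0.0
```

Emit:
{"op": "apply_moves", "data": {"targets": [[[0.4, -0.7, -1, 0, -1], [0.58, -1, -1, 0, -1], [0.58, -1, -0.5, 0, -1], [0.58, -1, 0, 0, -1], [0.58, -1, 0, 0, -1], [0.58, -1, 0, 0, -1], [0.58, -1, 0, 0, -1], [0.58, -1, 0, 0, -1], [0.58, -1, 0, 0, -1], [0.58, -1, 0, 0, -1]]]}}

```text
time: 8.78
position: [0.4511, -0.094, 0.2381]
tool_rot: [-0.018, 1.0, -0.0, 0.0]
ft_force: [0.6, -0.2, 0.9]
opening: 1.002
grasp_force: 0.0
```

Emit:
{"op": "apply_moves", "data": {"targets": [[[0.7, -1, 0, 0, -1], [0, -0.3, 0, 0, -1], [0, 0, 0, 0, -1], [0, 0, 0, 0, -1], [0, 0, 0, 0, -1]]]}}

```text
time: 9.2
position: [0.4361, -0.1255, 0.2376]
tool_rot: [-0.018, 1.0, 0.0, 0.0]
ft_force: [0.1, 0.4, 0.3]
opening: 1.002
grasp_force: 0.0
```

Run:
```python
from h import *
c=viewer.calibration("wrist");plan(.4341,-.1263,.057,92)
a=viewer.snapshot("wrist")[:,:,::-1]; b=viewer.snapshot("side")[:,:,::-1]
np.save("c5.npy",c,allow_pickle=True)
cv2.imwrite("pics/w5.png",a);cv2.imwrite("pics/s5.png",b)
cv2.imwrite("pics/m5.png",np.hstack([a[100:384,120:420],cv2.resize(b[90:290,120:330],(298,284),interpolation=cv2.INTER_CUBIC)]))
```

```text
pos [ 0.4361 -0.1255  0.2376] yaw 92.01 shift units (tool now) [ 0.09 -0.03  7.23] twist units 0.0 q6 -1.91
shift if twisted first: x 0.08 y -0.03 z 7.23
```

View pics/m5.png

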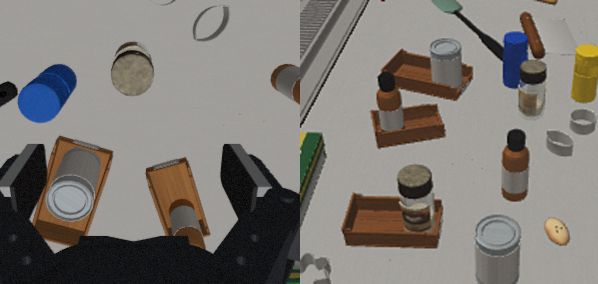

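The old jar now stands upright at the front lip (side view), and the new jar's cap is at (252,174) in the wrist view. Cross-check:

Run:
```python
from h import *
c=np.load("c5.npy",allow_pickle=True).item()
print("jn",ray(c,252.5,175,.096),"to",ray(c,188.5,300,.088))
o=(120,100)
for n,u,v,z in [("tin FL(front,-y)",64,137,.032),("tin F+y",112,151,.032),("tin Bneg",32,230,.032),("bot F-y",146,169,.032),("bot F+y",183,158,.032),("bot B+y",210,234,.032)]: print(n,ray(c,u+o[0],v+o[1],z).round(4))
```

```text
jn [ 0.43269191 -0.12649056  0.096     ] to [ 0.58538808 -0.19505372  0.088     ]
tin FL(front,-y) [ 0.5333 -0.2109  0.032 ]
tin F+y [ 0.5511 -0.1493  0.032 ]
tin Bneg [ 0.6803 -0.2612  0.032 ]
bot F-y [ 0.5761 -0.1039  0.032 ]
bot F+y [ 0.558  -0.0562  0.032 ]
bot B+y [ 0.6783 -0.0074  0.032 ]
```

Emit:
{"op": "apply_moves", "data": {"targets": [[[0.1, -0.03, 0.5, 0, -1], [0, 0, 1, 0, -1], [0, 0, 1, 0, -1], [0, 0, 1, 0, -1], [0, 0, 1, 0, -1], [0, 0, 1, 0, -1], [0, 0, 0.8, 0, -1], [0, 0, 0.5, 0, -1], [0, 0, 0.2, 0, -1], [0, 0, 0, 0, 0]]]}}

```text
time: 10.13
position: [0.4327, -0.1261, 0.0613]
tool_rot: [-0.018, 1.0, 0.0, -0.001]
ft_force: [0.4, -0.1, -0.7]
opening: 0.881
grasp_force: 0.0
```

Emit:
{"op": "apply_moves", "data": {"targets": [[[0, 0, 0, 0, 1], [0, 0, 0, 0, 1], [0, 0, 0, 0, 1], [0, 0, 0, 0, 1], [0, 0, 0, 0, 1], [0, 0, 0, 0, 1], [0, 0, 0, 0, 1], [0, 0, 0, 0, 1]]]}}

```text
time: 10.8
position: [0.4339, -0.1271, 0.0634]
tool_rot: [-0.017, 1.0, -0.0, 0.001]
ft_force: [-0.2, 2.1, 7.5]
opening: 0.494
grasp_force: 30.4
```

Emit:
{"op": "apply_moves", "data": {"targets": [[[0, 0, -0.3, 0, 1], [0, 0, -0.6, 0, 1], [0, 0, -0.9, 0, 1], [0, 0, -1, 0, 1], [0, 0, -1, 0, 1], [0, 0, -1, 0, 1], [0, 0, -1, 0, 1], [0, 0, -0.7, 0, 1], [-0.3, 0.4, -0.4, 0, 1], [-0.6, 0.8, 0, 0, 1]]]}}

```text
time: 11.63
position: [0.4549, -0.0973, 0.238]
tool_rot: [-0.016, 1.0, -0.001, 0.002]
ft_force: [0.5, -0.9, -1.9]
opening: 0.495
grasp_force: 30.9
```

Emit:
{"op": "apply_moves", "data": {"targets": [[[-0.8, 1, 0, 0, 1], [-0.8, 1, 0, 0, 1], [-0.8, 1, 0, 0, 1], [-0.8, 1, 0, 0, 1], [-0.8, 1, 0, 0, 1], [-0.8, 1, 0, 0, 1], [-0.8, 1, 0, 0, 1], [-0.8, 1, 0, 0, 1], [-0.7, 0.9, 0, 0, 1], [-0.5, 0.6, 0, 0, 1]]]}}

```text
time: 12.47
position: [0.637, 0.15, 0.2354]
tool_rot: [-0.018, 1.0, 0.0, 0.0]
ft_force: [-0.6, -0.6, -1.2]
opening: 0.493
grasp_force: 30.9
```

Emit:
{"op": "apply_moves", "data": {"targets": [[[-0.2, 0.3, 0, 0, 1], [0, 0, 0, 0, 1], [0, 0, 0, 0, 1], [0, 0, 0, 0, 1]]]}}

```text
time: 12.8
position: [0.6399, 0.1543, 0.2348]
tool_rot: [-0.017, 1.0, -0.0, -0.001]
ft_force: [0.3, 0.1, -1.3]
opening: 0.492
grasp_force: 30.9
```

Run:
```python
from h import *
plan(.644,.157,.085,92)
c=viewer.calibration("wrist");a=viewer.snapshot("wrist")[:,:,::-1]; b=viewer.snapshot("side")[:,:,::-1]
np.save("c6.npy",c,allow_pickle=True)
cv2.imwrite("pics/w6.png",a);cv2.imwrite("pics/s6.png",b)
cv2.imwrite("pics/m6.png",np.hstack([a[40:384,120:420],b[40:384,60:360]]))
```

```text
pos [0.6399 0.1543 0.2348] yaw 91.96 shift units (tool now) [-0.17  0.1   5.99] twist units -0.01 q6 -1.39
shift if twisted first: x -0.17 y 0.1 z 5.99
```

View pics/m6.png

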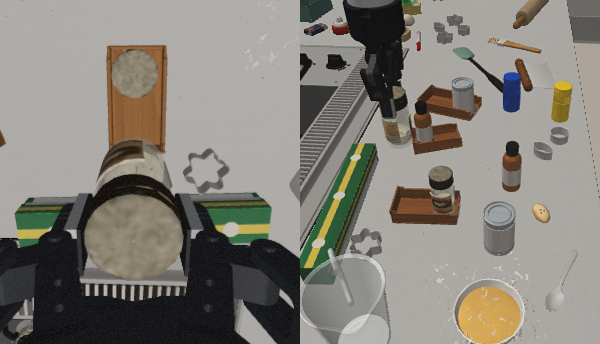

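The new jar is held over the lane, and the old jar stands clear ahead of it at the lip (cap at about (255,114) in the wrist view). Lowering.

Emit:
{"op": "apply_moves", "data": {"targets": [[[-0.17, 0.1, 0.3, 0, 1], [0, 0, 0.8, 0, 1], [0, 0, 1, 0, 1], [0, 0, 1, 0, 1], [0, 0, 1, 0, 1], [0, 0, 0.8, 0, 1], [0, 0, 0.6, 0, 1], [0, 0, 0.5, 0, 1], [0, 0, 0.3, 0, 1], [0, 0, 0, 0, 1]]]}}

```text
time: 13.73
position: [0.6441, 0.1577, 0.0755]
tool_rot: [-0.017, 1.0, -0.0, -0.001]
ft_force: [0.3, 0.2, -1.0]
opening: 0.492
grasp_force: 30.9
```

Emit:
{"op": "apply_moves", "data": {"targets": [[[0, 0, 0.1, 0, 1], [0, 0, 0.06, 0, 1], [0, 0, 0.06, 0, 1], [0, 0, 0, 0, 1], [0, 0, 0, 0, 1]]]}}

```text
time: 14.15
position: [0.6453, 0.1582, 0.0724]
tool_rot: [-0.017, 1.0, 0.0, 0.0]
ft_force: [-0.1, -0.1, -1.4]
opening: 0.488
grasp_force: 30.9
```

Emit:
{"op": "apply_moves", "data": {"targets": [[[0, 0, 0.06, 0, 1], [0, 0, 0.06, 0, 1], [0, 0, 0, 0, 1], [0, 0, 0, 0, 1]]]}}

```text
time: 14.48
position: [0.6454, 0.1582, 0.0694]
tool_rot: [-0.017, 1.0, 0.0, 0.0]
ft_force: [-0.4, 0.4, 3.6]
opening: 0.488
grasp_force: 31.2
```

Emit:
{"op": "apply_moves", "data": {"targets": [[[0, 0, 0, 0, 0.5], [0, 0, 0, 0, -1], [0, 0, 0, 0, -1], [0, 0, 0, 0, -1], [0, 0, 0, 0, -1], [0, 0, -0.4, 0, -1], [0, 0, -0.9, 0, -1], [0, 0, -1, 0, -1], [0, 0, -1, 0, -1], [0, 0, -1, 0, -1]]]}}

```text
time: 15.32
position: [0.6449, 0.1581, 0.178]
tool_rot: [-0.017, 1.0, -0.0, 0.0]
ft_force: [0.4, 0.2, 0.7]
opening: 1.0
grasp_force: 0.0
```

Emit:
{"op": "apply_moves", "data": {"targets": [[[0, -0.4, -1, 0, -1], [0, -0.8, -0.6, 0, -1], [0, -1, 0, 0, -1], [0, -1, 0, 0, -1], [0, -1, 0, 0, -1], [0, -1, 0, 0, -1], [0, -1, 0, 0, -1], [0, -1, 0, 0, -1], [0, -0.7, 0, -0.5, -1], [0, -0.2, 0, -0.8, -1]]]}}

```text
time: 16.15
position: [0.6523, -0.0471, 0.2171]
tool_rot: [-0.095, 0.995, -0.0, 0.0]
ft_force: [-0.3, 0.9, -0.3]
opening: 0.999
grasp_force: 0.0
```

Emit:
{"op": "apply_moves", "data": {"targets": [[[0, 0, 0, -0.8, -1], [0, 0, 0, -0.45, -1], [0, 0, 0, 0, -1], [0, 0, 0, 0, -1], [0, 0, 0, 0, -1]]]}}

```text
time: 16.57
position: [0.6524, -0.0441, 0.2167]
tool_rot: [-0.169, 0.986, -0.0, 0.0]
ft_force: [0.6, 0.3, -0.0]
opening: 0.999
grasp_force: 0.0
```

Run:
```python
from h import *
plan(.6534,-.0459,.055,109.5)
c=viewer.calibration("wrist");a=viewer.snapshot("wrist")[:,:,::-1]; b=viewer.snapshot("side")[:,:,::-1]
np.save("c7.npy",c,allow_pickle=True)
cv2.imwrite("pics/w7.png",a);cv2.imwrite("pics/s7.png",b)
cv2.imwrite("pics/m7.png",np.hstack([cv2.resize(a[80:380,100:400],(450,450),interpolation=cv2.INTER_CUBIC),cv2.resize(b[120:270,120:240],(350,450))]))
```

```text
pos [ 0.6524 -0.0441  0.2167] yaw 109.44 shift units (tool now) [-0.01 -0.08  6.47] twist units -0.01 q6 -2.0
shift if twisted first: x -0.01 y -0.08 z 6.47
```

View pics/m7.png

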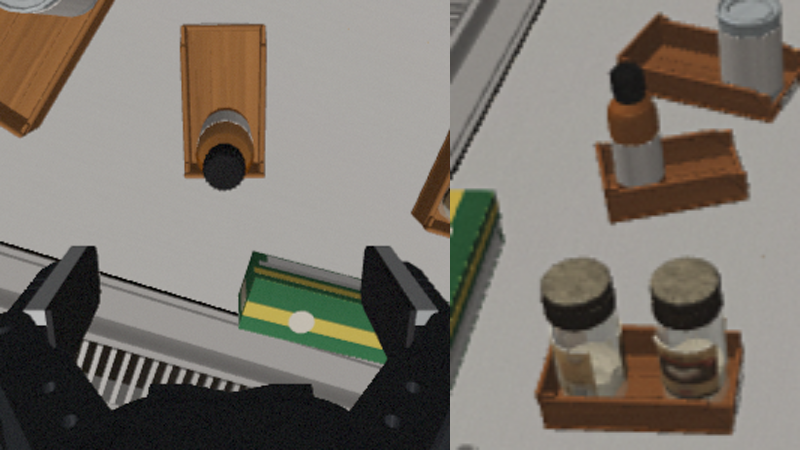

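The jar lane is done, with both jars upright (side view). The old bottle's cap is at (249,191) and its lane is square to the gripper.

Run:
```python
from h import *
c=np.load("c7.npy",allow_pickle=True).item()
f=lambda u,v,z:ray(c,u/1.5+100,v/1.5+80,z)[:2]
b=f(224,167,.118);print("bo",b)
t=np.radians(19.5);ex=np.array([np.cos(t),np.sin(t)]);ey=np.array([-ex[1],ex[0]])
for n,u,v,z in [("F-",181,24,.019),("F+",267,25,.019),("B-",184,178,.038),("B+",265,177,.038)]:
    p=f(u,v,z);print(n,p.round(4),"rel bottle lane x,y",((p-b)@ex).round(4),((p-b)@ey).round(4))
```

```text
bo [ 0.65358856 -0.04751027]
F- [ 0.5909 -0.1037] rel bottle lane x,y -0.0779 -0.0321
F+ [ 0.5708 -0.0448] rel bottle lane x,y -0.0772 0.0302
B- [ 0.6954 -0.0661] rel bottle lane x,y 0.0332 -0.0315
B+ [ 0.6743 -0.0087] rel bottle lane x,y 0.0325 0.0297
```

Emit:
{"op": "apply_moves", "data": {"targets": [[[0, -0.13, 0.5, 0, -1], [0, 0, 1, 0, -1], [0, 0, 1, 0, -1], [0, 0, 1, 0, -1], [0, 0, 1, 0, -1], [0, 0, 0.8, 0, -1], [0, 0, 0.6, 0, -1], [0, 0, 0.4, 0, -1], [0, 0, 0.25, 0, -1], [0, 0, 0, 0, 0]]]}}

```text
time: 17.5
position: [0.6529, -0.0472, 0.0513]
tool_rot: [-0.17, 0.986, 0.0, -0.001]
ft_force: [0.1, 0.4, 0.0]
opening: 0.882
grasp_force: 0.0
```

Emit:
{"op": "apply_moves", "data": {"targets": [[[0, 0, 0, 0, 1], [0, 0, 0, 0, 1], [0, 0, 0, 0, 1], [0, 0, 0, 0, 1], [0, 0, 0, 0, 1], [0, 0, 0, 0, 1], [0, 0, 0, 0, 1], [0, 0, 0, 0, 1], [0, 0, 0, 0, 1]]]}}

```text
time: 18.25
position: [0.6545, -0.0474, 0.054]
tool_rot: [-0.17, 0.986, -0.0, 0.001]
ft_force: [-0.1, -0.0, 6.4]
opening: 0.435
grasp_force: 30.5
```

Emit:
{"op": "apply_moves", "data": {"targets": [[[0, 0, -0.3, 0, 1], [0, 0, 0, 0, 1], [0.3, 0, 0, 0, 1], [0.5, 0, 0, 0, 1], [0.5, 0, 0, 0, 1], [0.4, 0, 0, 0, 1], [0.2, 0, 0, 0, 1], [0.1, 0, 0, 0, 1], [0, 0, 0, 0, 1], [0, 0, 0, 0, 1]]]}}

```text
time: 19.08
position: [0.6068, -0.064, 0.0602]
tool_rot: [-0.17, 0.986, -0.0, 0.0]
ft_force: [-0.2, -1.1, -1.6]
opening: 0.432
grasp_force: 30.3
```

Run:
```python
from h import *
p=bot.read_state()["position"]
ex=np.array([np.cos(np.radians(19.5)),np.sin(np.radians(19.5))])
print("moved", (p[:2]-np.array([.6545,-.0474]))@ex, p)
```

```text
moved -0.050474634091408885 [ 0.60684951 -0.06404827  0.06023459]
```

Emit:
{"op": "apply_moves", "data": {"targets": [[[0.1, 0, 0, 0, 1], [0, 0, 0.1, 0, 1], [0, 0, 0.08, 0, 1], [0, 0, 0.06, 0, 1], [0, 0, 0.03, 0, 1], [0, 0, 0, 0, 1], [0, 0, 0, 0, 1]]]}}

```text
time: 19.67
position: [0.6042, -0.0647, 0.054]
tool_rot: [-0.17, 0.986, 0.0, 0.0]
ft_force: [-1.6, -0.1, 7.2]
opening: 0.434
grasp_force: 31.2
```

Emit:
{"op": "apply_moves", "data": {"targets": [[[0, 0, -0.02, 0, 0.5], [0, 0, 0, 0, -1], [0, 0, 0, 0, -1], [0, 0, 0, 0, -1], [0, 0, 0, 0, -1], [0, 0, -0.4, 0, -1], [0, 0, -0.9, 0, -1], [0, 0, -1, 0, -1], [0, 0, -1, 0, -1], [0, 0, -1, 0, -1]]]}}

```text
time: 20.5
position: [0.6039, -0.0649, 0.163]
tool_rot: [-0.17, 0.986, -0.0, 0.0]
ft_force: [0.3, 0.1, -0.1]
opening: 0.998
grasp_force: 0.0
```

Emit:
{"op": "apply_moves", "data": {"targets": [[[0.2, 0.4, -1, 0, -1], [0.45, 0.9, -1, 0, -1], [0.5, 1, -0.3, 0, -1], [0.5, 1, 0, 0, -1], [0.5, 1, 0, 0, -1], [0.5, 1, 0, 0, -1], [0.5, 0.9, 0, 0, -1], [0.4, 0.7, 0, 0, -1], [0.2, 0.4, 0, 0, -1], [0, 0, 0, 0, -1]]]}}

```text
time: 21.33
position: [0.4533, 0.0768, 0.2193]
tool_rot: [-0.17, 0.985, 0.0, -0.0]
ft_force: [0.7, 0.5, -0.2]
opening: 1.004
grasp_force: 0.0
```

Emit:
{"op": "apply_moves", "data": {"targets": [[[0, 0, 0, 0, -1], [0, 0, 0, 0, -1]]]}}

```text
time: 21.5
position: [0.4558, 0.0755, 0.2193]
tool_rot: [-0.17, 0.986, -0.0, 0.001]
ft_force: [-0.3, -0.3, 0.4]
opening: 0.996
grasp_force: 0.0
```

Run:
```python
from h import *
plan(.4551,.0759,.048,109.5)
c=viewer.calibration("wrist");a=viewer.snapshot("wrist")[:,:,::-1]; b=viewer.snapshot("side")[:,:,::-1]
np.save("c8.npy",c,allow_pickle=True)
cv2.imwrite("pics/w8.png",a);cv2.imwrite("pics/s8.png",b)
# black cap near expected place
e=px(c,[.4551,.0759,.112]);print("expected px",e)
m=(a.max(2)<60).astype(np.uint8);n,l,st,ce=cv2.connectedComponentsWithStats(m)
for i in range(1,n):
    if st[i,4]>80 and np.hypot(*(ce[i]-e))<80: print(st[i],ce[i],ray(c,*ce[i],.111))
cv2.imwrite("pics/m8.png",np.hstack([a[80:380,100:400],cv2.resize(b[120:270,120:240],(240,300))]))
```

```text
pos [0.4558 0.0755 0.2193] yaw 109.52 shift units (tool now) [0.03 0.03 6.85] twist units 0.0 q6 -1.77
shift if twisted first: x 0.02 y 0.03 z 6.85
expected px [254.37566108 187.76521915]
[238 165  28  30 644] [251.73136646 180.04347826] [0.4495582  0.07149316 0.111     ]
```

View pics/m8.png

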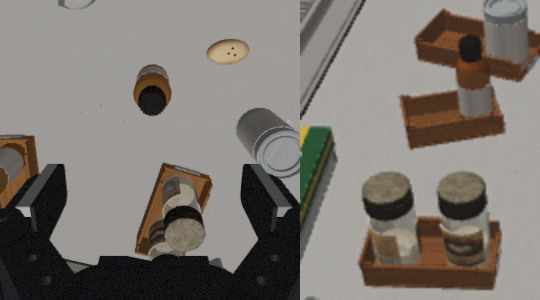

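The old bottle is upright at its lip in the side view. The new bottle's cap is at (252,181), which gives about (0.452,0.073). Grasping it.

Emit:
{"op": "apply_moves", "data": {"targets": [[[0.12, 0, 0.5, 0, -1], [0, 0, 1, 0, -1], [0, 0, 1, 0, -1], [0, 0, 1, 0, -1], [0, 0, 1, 0, -1], [0, 0, 0.8, 0, -1], [0, 0, 0.7, 0, -1], [0, 0, 0.5, 0, -1], [0, 0, 0.35, 0, -1], [0, 0, 0, 0, 0]]]}}

```text
time: 22.43
position: [0.4513, 0.0742, 0.0459]
tool_rot: [-0.169, 0.986, 0.0, -0.001]
ft_force: [-0.3, 0.0, 0.2]
opening: 0.881
grasp_force: 0.0
```

Emit:
{"op": "apply_moves", "data": {"targets": [[[0, 0, 0, 0, 1], [0, 0, 0, 0, 1], [0, 0, 0, 0, 1], [0, 0, 0, 0, 1], [0, 0, 0, 0, 1], [0, 0, 0, 0, 1], [0, 0, 0, 0, 1], [0, 0, 0, 0, 1], [0, 0, 0, 0, 1]]]}}

```text
time: 23.18
position: [0.4527, 0.0748, 0.0484]
tool_rot: [-0.17, 0.986, -0.0, 0.001]
ft_force: [1.3, -2.1, 7.3]
opening: 0.436
grasp_force: 30.1
```

Run:
```python
from h import *
plan(.6335,-.0561,.25,109.5)
```

```text
pos [0.4527 0.0748 0.0484] yaw 109.54 shift units (tool now) [-5.08 -7.36 -8.05] twist units 0.01 q6 -1.77
shift if twisted first: x -5.07 y -7.35 z -8.06
```

Emit:
{"op": "apply_moves", "data": {"targets": [[[0, 0, -0.3, 0, 1], [0, 0, -0.6, 0, 1], [0, 0, -0.9, 0, 1], [0, 0, -1, 0, 1], [0, 0, -1, 0, 1], [0, 0, -1, 0, 1], [0, 0, -1, 0, 1], [0, 0, -0.7, 0, 1], [-0.35, -0.43, -0.4, 0, 1], [-0.6, -0.7, 0, 0, 1]]]}}

```text
time: 24.02
position: [0.4832, 0.0568, 0.2229]
tool_rot: [-0.17, 0.985, 0.0, 0.001]
ft_force: [1.1, -0.1, -2.1]
opening: 0.431
grasp_force: 30.3
```

Emit:
{"op": "apply_moves", "data": {"targets": [[[-0.8, -0.95, 0, 0, 1], [-0.8, -0.95, 0, 0, 1], [-0.8, -0.95, 0, 0, 1], [-0.8, -0.95, 0, 0, 1], [-0.8, -0.95, 0, 0, 1], [-0.7, -0.85, 0, 0, 1], [-0.4, -0.45, 0, 0, 1], [-0.12, -0.15, 0, 0, 1], [0, 0, 0, 0, 1], [0, 0, 0, 0, 1]]]}}

```text
time: 24.85
position: [0.6572, -0.0459, 0.2197]
tool_rot: [-0.17, 0.986, 0.0, -0.001]
ft_force: [0.5, -0.3, -2.4]
opening: 0.434
grasp_force: 30.3
```

Emit:
{"op": "apply_moves", "data": {"targets": [[[0, 0, 0, 0, 1], [0, 0, 0, 0, 1]]]}}

```text
time: 25.02
position: [0.6574, -0.0456, 0.2202]
tool_rot: [-0.17, 0.985, 0.0, -0.0]
ft_force: [0.1, 0.6, -1.7]
opening: 0.436
grasp_force: 30.3
```

Run:
```python
from h import *
plan(.6593,-.0465,.054,109.5)
c=viewer.calibration("wrist");a=viewer.snapshot("wrist")[:,:,::-1]
np.save("c9.npy",c,allow_pickle=True)
cv2.imwrite("pics/w9.png",a)
```

```text
pos [ 0.6574 -0.0456  0.2202] yaw 109.57 shift units (tool now) [-0.06 -0.06  6.65] twist units 0.01 q6 -2.0
shift if twisted first: x -0.06 y -0.06 z 6.65
```

View pics/w9.png

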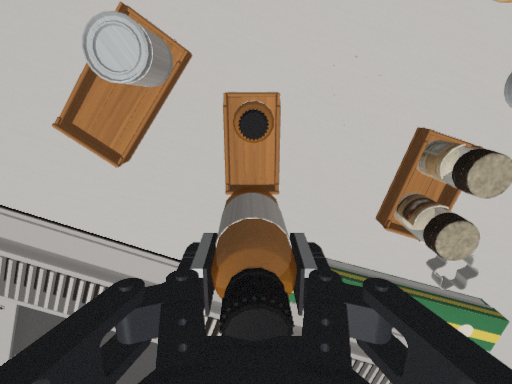

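The wrist view shows the old bottle at the lip (cap (254,124)) and the new one aligned behind it. It also shows the whole tin lane, with corners (125,5), (190,52), (122,165), (55,125) and the tin lid at (115,47). Lowering the bottle.

Emit:
{"op": "apply_moves", "data": {"targets": [[[-0.06, -0.06, 0.3, 0, 1], [0, 0, 0.8, 0, 1], [0, 0, 1, 0, 1], [0, 0, 1, 0, 1], [0, 0, 1, 0, 1], [0, 0, 0.8, 0, 1], [0, 0, 0.6, 0, 1], [0, 0, 0.5, 0, 1], [0, 0, 0.3, 0, 1], [0, 0, 0, 0, 1]]]}}

```text
time: 25.9
position: [0.6595, -0.0471, 0.061]
tool_rot: [-0.17, 0.986, 0.0, -0.001]
ft_force: [-0.2, -0.3, -2.0]
opening: 0.44
grasp_force: 30.3
```

Emit:
{"op": "apply_moves", "data": {"targets": [[[0, 0, 0.1, 0, 1], [0, 0, 0.06, 0, 1], [0, 0, 0.06, 0, 1], [0, 0, 0, 0, 1], [0, 0, 0, 0, 1]]]}}

```text
time: 26.32
position: [0.6606, -0.0473, 0.0577]
tool_rot: [-0.17, 0.986, -0.0, 0.0]
ft_force: [0.6, -0.7, -2.1]
opening: 0.435
grasp_force: 30.3
```

Run:
```python
from h import *
c=np.load("c9.npy",allow_pickle=True).item()
print("to",ray(c,114.5,47.5,.088))
Q=[ray(c,u,v,z)[:2] for u,v,z in [(125,5,.032),(190,52,.032),(122,165,.038),(55,125,.038)]]
print(np.round(Q,4)); 
for i,j in [(0,1),(1,2),(2,3),(3,0)]:
    d=Q[j]-Q[i]; print(np.linalg.norm(d).round(4),np.degrees(np.arctan2(d[1],d[0])).round(1))
print("ctr",np.mean(Q,0))
```

```text
to [ 0.58715722 -0.19439341  0.088     ]
[[ 0.5464 -0.2178]
 [ 0.5655 -0.1466]
 [ 0.7014 -0.1845]
 [ 0.6826 -0.2611]]
0.0737 75.0
0.1411 -15.6
0.0788 -103.8
0.1429 162.4
ctr [ 0.62397882 -0.20249588]
```

Emit:
{"op": "apply_moves", "data": {"targets": [[[0, 0, 0.08, 0, 1], [0, 0, 0.06, 0, 1], [0, 0, 0.02, 0, 1], [0, 0, 0, 0, 1], [0, 0, 0, 0, 1]]]}}

```text
time: 26.73
position: [0.6611, -0.0473, 0.0544]
tool_rot: [-0.17, 0.986, -0.0, 0.001]
ft_force: [-2.3, -0.5, 7.2]
opening: 0.436
grasp_force: 30.4
```

Emit:
{"op": "apply_moves", "data": {"targets": [[[0, 0, -0.02, 0, 0.5], [0, 0, 0, 0, -1], [0, 0, 0, 0, -1], [0, 0, 0, 0, -1], [0, 0, 0, 0, -1], [0, 0, -0.4, 0, -1], [0, 0, -0.9, 0, -1], [0, 0, -1, 0, -1], [0, 0, -1, 0, -1], [0, 0, -1, 0.5, -1]]]}}

```text
time: 27.57
position: [0.6602, -0.0472, 0.1627]
tool_rot: [-0.14, 0.99, -0.0, 0.0]
ft_force: [-0.0, -0.9, -0.1]
opening: 1.0
grasp_force: 0.0
```

Emit:
{"op": "apply_moves", "data": {"targets": [[[0, 0, -1, 0.9, -1], [0, 0, -1, 0.9, -1], [0, 0, -0.3, 0.9, -1], [0, 0, 0, 0.9, -1], [0.5, 0.4, 0, 0.9, -1], [0.8, 0.64, 0, 0.09, -1], [1, 0.8, 0, 0, -1], [1, 0.8, 0, 0, -1], [1, 0.8, 0, 0, -1], [1, 0.8, 0, 0, -1]]]}}

```text
time: 28.4
position: [0.5582, 0.0898, 0.2193]
tool_rot: [0.135, 0.991, 0.0, 0.0]
ft_force: [0.4, 1.3, -0.9]
opening: 1.001
grasp_force: 0.0
```

Emit:
{"op": "apply_moves", "data": {"targets": [[[1, 0.8, 0, 0, -1], [1, 0.8, 0, 0, -1], [1, 0.8, 0, 0, -1], [1, 0.8, 0, 0, -1], [0.7, 0.56, 0, 0, -1], [0.3, 0.2, 0, 0, -1], [0, 0, 0, 0, -1], [0, 0, 0, 0, -1], [0, 0, 0, 0, -1]]]}}

```text
time: 29.15
position: [0.4659, 0.217, 0.2188]
tool_rot: [0.135, 0.991, 0.0, 0.0]
ft_force: [-0.0, -0.5, 0.2]
opening: 0.996
grasp_force: 0.0
```

Run:
```python
from h import *
plan(.4685,.2218,.045,74.5)
c=viewer.calibration("wrist");a=viewer.snapshot("wrist")[:,:,::-1]; b=viewer.snapshot("side")[:,:,::-1]
np.save("c10.npy",c,allow_pickle=True)
cv2.imwrite("pics/w10.png",a);cv2.imwrite("pics/s10.png",b)
print(px(c,[.4685,.2218,.082]))
cv2.imwrite("pics/m10.png",np.hstack([a[80:380,100:400],cv2.resize(b[120:270,120:300],(360,300))]))
```

```text
pos [0.4659 0.217  0.2188] yaw 74.5 shift units (tool now) [-0.04  0.21  6.95] twist units 0.0 q6 -0.89
shift if twisted first: x -0.05 y 0.21 z 6.95
[258.60198973 180.85245404]
```

View pics/m10.png

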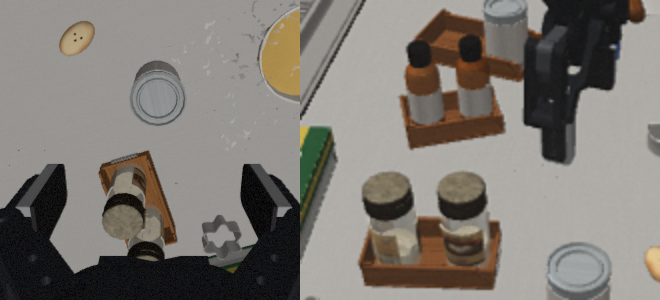

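Both bottles stand upright in their lane (side view). The new tin's lid is at (258,177) in the wrist view, within 4 px of the prediction. Grasping it.

Emit:
{"op": "apply_moves", "data": {"targets": [[[0.03, 0.2, 0.5, 0, -1], [0, 0, 1, 0, -1], [0, 0, 1, 0, -1], [0, 0, 1, 0, -1], [0, 0, 1, 0, -1], [0, 0, 0.8, 0, -1], [0, 0, 0.8, 0, -1], [0, 0, 0.6, 0, -1], [0, 0, 0.3, 0, -1], [0, 0, 0, 0, 0]]]}}

```text
time: 30.08
position: [0.4653, 0.2216, 0.042]
tool_rot: [0.135, 0.991, -0.001, -0.001]
ft_force: [0.6, 0.8, 0.0]
opening: 0.884
grasp_force: 0.0
```

Emit:
{"op": "apply_moves", "data": {"targets": [[[0, 0, 0, 0, 1], [0, 0, 0, 0, 1], [0, 0, 0, 0, 1], [0, 0, 0, 0, 1], [0, 0, 0, 0, 1], [0, 0, 0, 0, 1], [0, 0, 0, 0, 1]]], "force": 35}}

```text
time: 30.67
position: [0.4663, 0.2229, 0.0443]
tool_rot: [0.135, 0.991, 0.0, 0.001]
ft_force: [-0.9, -1.1, 6.3]
opening: 0.648
grasp_force: 37.6
```

Run:
```python
from h import *
plan(.6245+.038*.9636,-.2045-.038*.2672,.25,74.5)
```

```text
pos [0.4663 0.2229 0.0443] yaw 74.54 shift units (tool now) [-12.19 -14.78  -8.22] twist units 0.01 q6 -0.88
shift if twisted first: x -12.19 y -14.78 z -8.23
```

Emit:
{"op": "apply_moves", "data": {"targets": [[[0, 0, -0.3, 0, 1], [0, 0, -0.6, 0, 1], [0, 0, -0.9, 0, 1], [0, 0, -1, 0, 1], [0, 0, -1, 0, 1], [0, 0, -1, 0, 1], [0, 0, -1, 0, 1], [0, 0, -0.8, 0, 1], [-0.33, -0.4, -0.4, 0, 1], [-0.58, -0.7, 0, 0, 1]]]}}

```text
time: 31.5
position: [0.4812, 0.1915, 0.2218]
tool_rot: [0.133, 0.991, 0.001, 0.002]
ft_force: [0.3, -0.1, -1.9]
opening: 0.65
grasp_force: 37.4
```

Emit:
{"op": "apply_moves", "data": {"targets": [[[-0.8, -0.97, 0, 0, 1], [-0.8, -0.97, 0, 0, 1], [-0.8, -0.97, 0, 0, 1], [-0.8, -0.97, 0, 0, 1], [-0.8, -0.97, 0, 0, 1], [-0.8, -0.97, 0, 0, 1], [-0.8, -0.97, 0, 0, 1], [-0.8, -0.97, 0, 0, 1], [-0.8, -0.97, 0, 0, 1], [-0.8, -0.97, 0, 0, 1]]]}}

```text
time: 32.33
position: [0.6084, -0.0983, 0.2188]
tool_rot: [0.135, 0.991, 0.0, -0.0]
ft_force: [0.6, 1.2, -1.0]
opening: 0.647
grasp_force: 37.4
```

Emit:
{"op": "apply_moves", "data": {"targets": [[[-0.8, -0.97, 0, 0, 1], [-0.8, -0.97, 0, 0, 1], [-0.8, -0.97, 0, 0, 1], [-0.58, -0.7, 0, 0, 1], [-0.3, -0.37, 0, 0, 1], [0, 0, 0, 0, 1], [0, 0, 0, 0, 1], [0, 0, 0, 0, 1], [0, 0, 0, 0, 1]]]}}

```text
time: 33.08
position: [0.6604, -0.2132, 0.2186]
tool_rot: [0.134, 0.991, 0.0, -0.0]
ft_force: [0.4, -0.4, -1.5]
opening: 0.648
grasp_force: 37.4
```

Run:
```python
from h import *
plan(.6245+.038*.9636,-.2045-.038*.2672,.0503,74.5)
c=viewer.calibration("wrist");a=viewer.snapshot("wrist")[:,:,::-1]
np.save("c11.npy",c,allow_pickle=True)
cv2.imwrite("pics/w11.png",a)
```

```text
pos [ 0.6604 -0.2132  0.2186] yaw 74.6 shift units (tool now) [-0.05 -0.05  6.73] twist units 0.01 q6 -1.63
shift if twisted first: x -0.04 y -0.05 z 6.73
```

View pics/w11.png

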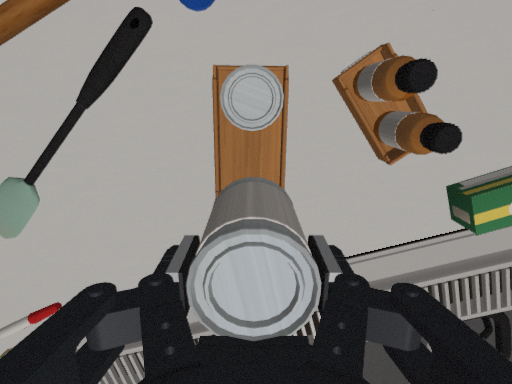

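The held tin is in line with its lane and behind the old tin (lid at (252,98)). Lowering.

Emit:
{"op": "apply_moves", "data": {"targets": [[[-0.05, -0.05, 0.3, 0, 1], [0, 0, 0.8, 0, 1], [0, 0, 1, 0, 1], [0, 0, 1, 0, 1], [0, 0, 1, 0, 1], [0, 0, 0.8, 0, 1], [0, 0, 0.6, 0, 1], [0, 0, 0.5, 0, 1], [0, 0, 0.3, 0, 1], [0, 0, 0, 0, 1]]]}}

```text
time: 33.97
position: [0.661, -0.2158, 0.0594]
tool_rot: [0.134, 0.991, 0.0, -0.001]
ft_force: [-0.3, 0.8, -1.0]
opening: 0.647
grasp_force: 37.4
```

Emit:
{"op": "apply_moves", "data": {"targets": [[[0, 0, 0.1, 0, 1], [0, 0, 0.1, 0, 1], [0, 0, 0.06, 0, 1], [0, 0, 0, 0, 1], [0, 0, 0, 0, 1]]]}}

```text
time: 34.38
position: [0.6621, -0.2164, 0.0551]
tool_rot: [0.135, 0.991, -0.0, 0.0]
ft_force: [-0.3, 0.1, -1.2]
opening: 0.655
grasp_force: 37.4
```

Emit:
{"op": "apply_moves", "data": {"targets": [[[0, 0, 0.1, 0, 1], [0, 0, 0.06, 0, 1], [0, 0, 0.04, 0, 1], [0, 0, 0.02, 0, 1], [0, 0, 0, 0, 1], [0, 0, 0, 0, 1]]]}}

```text
time: 34.88
position: [0.6621, -0.2164, 0.0504]
tool_rot: [0.135, 0.991, -0.0, 0.0]
ft_force: [-3.4, 1.2, 8.9]
opening: 0.642
grasp_force: 38.3
```

Emit:
{"op": "apply_moves", "data": {"targets": [[[0, 0, -0.02, 0, 0.5], [0, 0, 0, 0, -1], [0, 0, 0, 0, -1], [0, 0, 0, 0, -1], [0, 0, 0, 0, -1], [0, 0, -0.4, 0, -1], [0, 0, -0.9, 0, -1], [0, 0, -1, 0, -1], [0, 0, -1, 0, -1], [0, 0, -1, 0, -1]]]}}

```text
time: 35.72
position: [0.6617, -0.2163, 0.1587]
tool_rot: [0.135, 0.991, -0.0, 0.0]
ft_force: [0.4, -0.1, 1.2]
opening: 0.999
grasp_force: 0.0
```

Emit:
{"op": "apply_moves", "data": {"targets": [[[0, 0, -1, 0, -1], [0, 0, -1, 0, -1], [0.5, 0.5, -1, 0, -1], [1, 0.8, -0.6, 0, -1], [1, 0.8, 0, 0, -1], [1, 0.8, 0, 0, -1], [0.5, 0.4, 0, 0, -1], [0, 0, 0, 0, -1], [0, 0, 0, 0, -1], [0, 0, 0, 0, -1]]]}}

```text
time: 36.55
position: [0.5883, -0.1107, 0.2478]
tool_rot: [0.135, 0.991, -0.0, 0.001]
ft_force: [1.0, -1.0, -0.4]
opening: 0.997
grasp_force: 0.0
```

Run:
```python
from h import *
c=viewer.calibration("wrist");a=viewer.snapshot("wrist")[:,:,::-1]; b=viewer.snapshot("side")[:,:,::-1]
np.save("c12.npy",c,allow_pickle=True);cv2.imwrite("pics/w12.png",a);cv2.imwrite("pics/s12.png",b)
cv2.imwrite("pics/m12.png",np.hstack([cv2.resize(a,(430,322)),cv2.resize(b[100:280,130:330],(358,322))]))
```

```text
(no output)
```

View pics/m12.png

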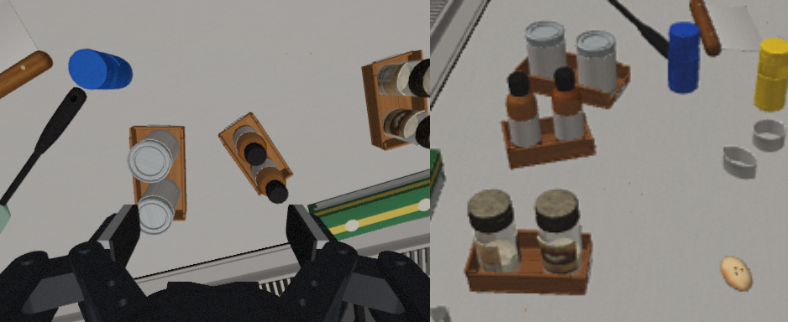

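All six stand upright and paired in their lanes, look-alikes untouched. One last check on the front gaps, from the earlier overhead frames.

Run:
```python
from h import *
for n,f,cap,lip,z,r in [("jar","c6",(254.5,113.5),(255,85),.102,.022),("bottle","c9",(254,124),(251,93),.118,.019)]:
    c=np.load(f+".npy",allow_pickle=True).item()
    p=ray(c,*cap,z)[:2];l=ray(c,*lip,.019)[:2];print(n,p.round(4),l.round(4),"gap to inner lip",(np.linalg.norm(p-l)-r-.003).round(4))
```

```text
jar [0.5775 0.1531] [0.5497 0.153 ] gap to inner lip 0.0028
bottle [ 0.605  -0.0638] [ 0.5818 -0.0754] gap to inner lip 0.0039
```

```bash
python3 -c "
from rig import workorder
print(workorder.job_done())"
```

```text
the job is handed in; nothing more can be done
None
```

I put the new jar, bottle and tin away upright behind the old stock in their own lanes, with the old jar and bottle brought forward to about 3–4 mm from the front lip; nothing was knocked over, and I handed the job in at about 37 s of the 115 s.

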